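# Fit the label holder in the shelf rail and hold it home for locking

### The arm

A 6-joint arm with a two-finger parallel gripper is mounted at the origin on a cart in front of the work surface, level with it; the furniture and walls round the work are solid. World frame = base frame: x ahead of the robot, y to its left, z up, the work surface at z = 0. Lengths are in mm, angles in degrees, forces in N, time in s.
With the tool pointing down it reaches from about 300 to 850 mm from the base axis. Payload 5.4 kg.
Tool frame: the origin (TCP) lies on the centre line of the jaws, within the pads' length; the fingertips stand 22 mm ahead of it and the grasp point (between the pads) lies 3 mm ahead of it (env.tcp_to_tips is the distance from the TCP to the fingertips, in mm); z points along the fingers, y is the direction in which the jaws open and shut (so a half turn about z gives the same grasp; the last joint's range is limited). The gripper opens to 85 mm and grips with 20 to 120 N. Pads are 22 mm wide; open, the fingers measure 114 mm over their backs; the gripper's body (76 mm by 85 mm) begins 54 mm behind the grasp point. The pads swing forward as they close: fully open they stand 13 mm farther back than shut.
Start: joints at [57.462, 9.076, 91.501, -0, 79.423, -12.038], TCP at [201.382, 538.564, 253.299] pointing down, gripper open.
Joint ranges: [-166.64, 166.64], [-54.1, 131.32], [10.49, 154.53], [-73.88, 253.88], [9.74, 151.15], [-171.62, 171.62]. Speed limits (degrees/s): [147.25, 147.25, 180, 180, 180, 180].

### API

Orientations are given as [roll, pitch, yaw] about the fixed x, y, z axes, in that order (R = Rz(yaw) Ry(pitch) Rx(roll)).
In Python, from bench import env gives the robot as it stands.
- The arm moves only by the tool servo_tool, never from a script. Its argument "deltas" is a list of rows, each a list of 2 entries, a list of its own where there are three numbers: the shift along the tool's x, y, z in cm, then the turn about the tool's z in rad. In form: [[[dx, dy, dz], twist], ...]. A call has 1 to 20 rows; each row is the pose to reach, as a shift and turn from the pose commanded when the call began, along the tool's axes at that moment; what a row does not reach only later rows make up. A row lasts 1/12 s, in which the tool goes at most 41.7 mm and 7.16 degrees, less where a joint would pass 70% of its speed; a pose out of reach is approached as far as the arm can. A call with a gripper value outside its range is refused whole. "jaw" is the opening in per cent of the stroke, from 0 (shut) to 100 (fully open), set as the call begins (left out, the last holds). The fingers move at their own pace and stop on an object; "newtons" is the grip in N (left out, the last holds). Time passes only in rows, so rows that repeat a pose let the fingers close. It gives the time, the measured TCP pose, the force and the opening at its end, in the units of the state.
- env.state(): the state, without advancing time (a new reading comes with each control period).
- env.capture(name): name is "scene" or "top" or "wrist"; returns a dict with "pixels" (420x560x3 uint8, red, green, blue), "depth" (420x560 float32, mm along the optical axis (not along the pixel's ray), 0 where there is no reading), "camera_matrix" (3x3 intrinsics, pixels), "extrinsics" (4x4, takes a point from world to camera coordinates); the wrist camera has in their place "tool_from_camera" (4x4, takes a point from camera to tool coordinates, whose origin is the TCP and whose axes are the flange's). Camera axes: x right, y up, looking along -z (the intrinsics and any distortion apply to the point x, -y, -z); pixel columns grow to the right and rows downward; lengths in mm; the calibration is good to about 2 mm. A picture is of the moment at which its call begins: read the wrist's pose just before it.
- env.sign_off(): hands the job in, once; it reports no verdict.
The state is a dict: "time": time; "joints": joint angles; "joint_velocities": joint speeds; "tau": joint torques, N m; "position": TCP position; "tool_rot": TCP orientation; "ft_force": force on the tool from outside, world axes, zero at the start; "torque": the same for the moment, N m; "opening": finger opening in mm.
Only numpy, scipy, OpenCV 4.12 (cv2) and the standard library are available. Lean on these libraries where they do the work, as an engineer would, in place of code of your own. Each camera call takes 0.05 s, during which the arm holds its last target.

### The job

Use the red wing key to turn the little shelf's turn-button anticlockwise so its tongue swings clear of the label rail, and leave the key standing in the button. Then take the holder with the blue card from the wooden stand, put it card to the front behind the lip of the rail and press it down against the spring until it is fully home, its shoulders flush with the rail's top. Finish while still holding it pressed home, so that I can turn the tongue over it; leave the other holder and the beads on the shelf as they are.

Things in the scene. Friction and masses are not known exactly. Their poses are not given: they have to be found in the camera images.
- rack: little bench shelf of light wood, fixed, deck 137 x 240 mm with its top at z = 60 mm. Its x axis points from the front edge to the rear, y to the left, z up; the origin is on the table under the label rail's middle. The rail is an aluminium channel along the front edge, its top at z = 60 mm level with the deck: inside width (x) 7.5 mm, flared over the top 6 mm to a 13.5 mm mouth, 125 mm long between two black end stops
- rail_mouth (a point): middle of the channel's mouth, level with the rail's top (rack axes)
- rail_seat (a point): middle of the channel at seat height, 21 mm below the mouth: where the middle of the holder's bottom edge is when it is fully home on the two fixed seats (rack axes)
- spring_strip (a joint): 54 mm long sprung strip in the middle of the channel, it pushes the holder up: 0 = up (14 mm below the mouth), 0.007 m = pressed level with the seats. It resists with about 4 N at first and 9 N at 7 mm, and lifts a holder that is let go
- button_slot (a point): middle of the key slot's mouth on top of the turn-button, z = 74 mm. The button is a dark round steel hub, 28 mm wide and 14 mm high on the deck, 20 mm behind and 53 mm right of the rail's middle; the slot is 16 x 7 mm and 12 mm deep, long along this point's x axis. A 10 mm wide tongue (underside 2.5 mm above the rail) points along the point's -x, 25 mm from the axis, and at first lies across the right-hand end of the channel
- turn_button (a joint): turn of the button, anticlockwise from above positive: near 0 (up to 0.15) = tongue across the channel, 1.25 rad = end stop, tongue swung out to the right; clear of the channel above 1.05 rad. It stays where it is left and takes about 0.1 N m; the key has about 0.15 rad of play in the slot
- key_wing (a point): centre of the red wing handle of the key, 36 mm above the tip. The wing is 34 mm wide (point x) , 9 mm thick (point y) and 28 mm high, top 50 mm above the tip. The key stands upright, tip down
- key_tip (a point): middle of the lower end of the key's flat steel tang, which is 14 mm (point x, as the wing) x 5 mm x 10 mm long; a 20 mm round collar above the tang rests on the button when the key is fully in (tip 10 mm below the slot's mouth) and lets it stand by itself
- key_block: wooden block 60 x 70 x 30 mm, fixed, in which the key stands at first, its tang 10 mm deep; origin under its middle
- blue_label: grey plastic label holder with a blue card and three white beads as a sample; the origin is the middle of its bottom edge, x points from the card face to its back, z up. A foot 120 mm long (y), 5 mm thick (x) and 21 mm high (its lowest 5 mm thinned to 3.5 mm and 116 mm long) carries an upright plate 84 mm wide, 5 mm thick, top edge at 66 mm. Once home only the plate's upper 45 mm stands above the rail, so grip the top 30 mm, across the thickness
- blue_label_centre (a point): centre of the blue holder, 33 mm above its bottom edge and 33 mm below its top edge, axes as the body's
- blue_label_face (a point): middle of the blue card on the holder's front face, 2.5 mm before its mid-plane
- yellow_label_centre (a point): centre of the other holder, same shape with a yellow card; stays in its groove
- label_stand: wooden stand 140 x 152 x 28 mm, fixed, with two grooves along its y axis, 60 mm apart, 18 mm deep (bottom at z = 10 mm); either holder may stand in either groove, cards facing the stand's -x; origin under its middle
- bead_tray: blue tray of beads 66 x 90 x 20 mm on the deck, about 80 mm behind the rail; origin under its middle
- bead_cup: green cup of beads, 56 mm across, 21 mm high, on the deck left of the tray; origin under its middle

How it is judged:
By the outcome, as a careful person would: the job done as asked, in the order asked, and still so for the second after the job is handed in, while the arm keeps its last pose, push and grip.
It also fails if it takes over 54 s, if anything falls off the work surface, if the arm or the gripper's body presses on something with over 40 N, if the wrist force passes 120 N, or if a joint passes its speed limit or range.

## Working session

There is one attempt and no reset: what is moved stays moved. The work goes in short steps, Python scripts to look and compute and a tool call to move; the robot and the scene stay as the last step left them, time stands still between calls to the robot, and variables do not carry over. Pictures are saved under pics/ and viewed, and the job is handed in when it is done.

Besides the shell and the picture viewer there is one more tool, called after "Emit:" as name(argument=value, ...), one argument or row to a line, values as JSON. servo_tool: Moves the arm, as the interface text tells. Its arguments: {"type":"object","properties":{"deltas":{"type":"array","items":{"type":"array"}},"jaw":{"type":"number"},"newtons":{"type":"number"}},"required":["deltas"]}

```bash
ls; mkdir -p pics; python3 - <<'E'
from bench import env
import cv2,pickle
s=env.state();print(s)
d={}
for n in ("scene","top","wrist"):
    c=env.capture(n);d[n]=c
    cv2.imwrite(f"pics/{n}0.png",c["pixels"][:,:,::-1])
    print(n,c["camera_matrix"],c.get("extrinsics"),c.get("tool_from_camera"),[k for k in c])
pickle.dump(d,open("d0.pkl","wb"))
E
```

```text
pics
{'time': 0.0, 'joints': array([ 5.74620480e+01,  9.11246398e+00,  9.15738418e+01,  4.06298334e-05,
        7.94228418e+01, -1.20375739e+01]), 'joint_velocities': array([ 0.03430953, -0.00342388, -0.04867241,  0.05200526,  0.04508607,
       -0.01819018]), 'tau': array([-1.26901457e-03, -3.96024048e+01, -3.31415212e+01, -4.74124481e-04,
        8.88806971e-03, -5.19339238e-06]), 'position': array([201.07688677, 538.08820752, 252.30410433]), 'tool_rot': array([-1.79893261e+02, -2.28021000e-02,  1.59499593e+02]), 'ft_force': array([-0.42121276, -0.40425844,  0.33261016]), 'torque': array([ 0.0483482 , -0.00499257, -0.03165646]), 'opening': 85.25726129230421}
scene [[417.3604017    0.         277.81519386]
 [  0.         417.3604017  201.04917495]
 [  0.           0.           1.        ]] [[ 7.18015533e-01 -6.96017111e-01  3.72510065e-03 -3.80084396e+02]
 [ 3.61188574e-01  3.77168620e-01  8.52811026e-01 -2.68386353e+02]
 [-5.94976058e-01 -6.10986100e-01  5.22206355e-01 -7.91770297e+02]
 [ 0.00000000e+00  0.00000000e+00  0.00000000e+00  1.00000000e+00]] None ['pixels', 'depth', 'cam
[... 246 characters left out ...]
52340572e-02  1.56275786e-01 -5.23878837e+02]
 [-1.56072333e-01 -9.85244237e-03  9.87696490e-01 -1.23942757e+03]
 [ 0.00000000e+00  0.00000000e+00  0.00000000e+00  1.00000000e+00]] None ['pixels', 'depth', 'camera_matrix', 'extrinsics']
wrist [[321.63711802   0.         276.07128383]
 [  0.         321.63711802 210.6607109 ]
 [  0.           0.           1.        ]] None [[-1.22537674e-03  9.57823658e-01  2.87354030e-01  7.22974334e+01]
 [ 9.99999200e-01  1.08361243e-03  6.52387391e-04  7.37236732e-01]
 [ 3.13491679e-04  2.87354600e-01 -9.57824220e-01 -1.20826649e+02]
 [ 0.00000000e+00  0.00000000e+00  0.00000000e+00  1.00000000e+00]] ['pixels', 'depth', 'camera_matrix', 'tool_from_camera']
```

View pics/scene0.png

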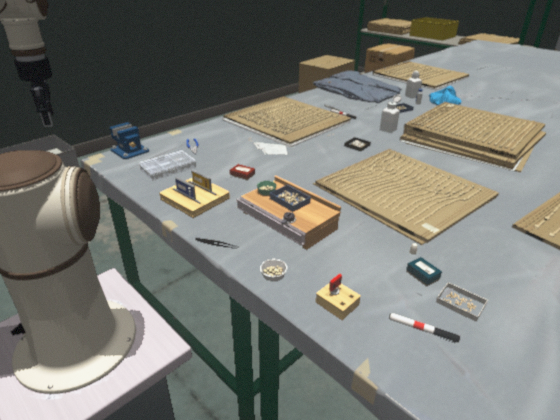

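View pics/top0.png

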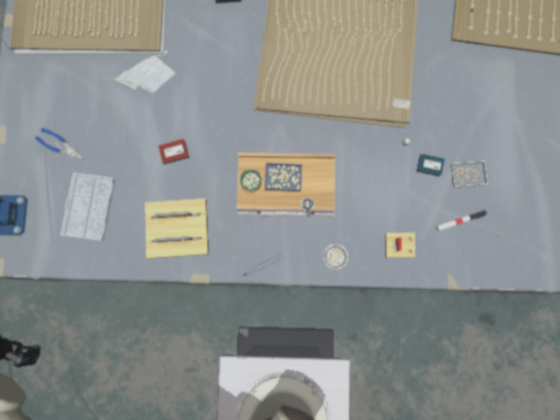

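View pics/wrist0.png

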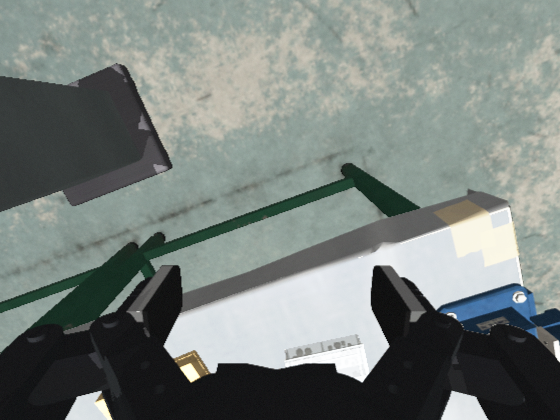

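```bash
cat > h.py <<'E'
import numpy as np,cv2,pickle
from scipy.spatial.transform import Rotation as Rn
def ext(c,st=None):
    if "extrinsics" in c: return np.asarray(c["extrinsics"],float)
    T=np.eye(4);T[:3,:3]=Rn.from_euler("xyz",st["tool_rot"],degrees=True).as_matrix();T[:3,3]=st["position"]
    return np.linalg.inv(T@np.asarray(c["tool_from_camera"],float))
def proj(c,P,st=None):
    E=ext(c,st);K=c["camera_matrix"];P=np.atleast_2d(P)
    q=P@E[:3,:3].T+E[:3,3];q=q*[1,-1,-1];p=q@K.T
    return p[:,:2]/p[:,2:]
def ray(c,uv,st=None):
    E=ext(c,st);K=c["camera_matrix"];uv=np.atleast_2d(uv).astype(float)
    d=np.c_[uv,np.ones(len(uv))]@np.linalg.inv(K).T*[1,-1,-1]
    R=E[:3,:3];o=-R.T@E[:3,3];return o,d@R
def onz(c,uv,z,st=None):
    o,d=ray(c,uv,st);t=(z-o[2])/d[:,2];return o+d*t[:,None]
def cloud(c,st=None):
    E=ext(c,st);D=c["depth"];h,w=D.shape;u,v=np.meshgrid(np.arange(w),np.arange(h))
    d=np.stack([u,v,np.ones_like(u)],-1)@np.linalg.inv(c["camera_matrix"]).T*[1,-1,-1]
    q=d*D[...,None];R=E[:3,:3];P=(q-E[:3,3])@R;P[D<=0]=np.nan;return P
def crop(c,r,k,name):
    x0,y0,x1,y1=r;cv2.imwrite(name,cv2.resize(c["pixels"][y0:y1,x0:x1,::-1],None,fx=k,fy=k,interpolation=cv2.INTER_CUBIC))
E
python3 - <<'E'
from h import *
d=pickle.load(open("d0.pkl","rb"));t=d["top"];s=d["scene"]
crop(t,(135,140,425,270),2.7,"pics/t0c.png")
crop(s,(150,160,370,320),3.5,"pics/s0c.png")
for n,p,z in [("standTL",(144,200),28),("TR",(206,199),28),("BL",(147,258),28),("BR",(208,255),28),("rackFL",(237,212),60),("FR",(334,213),60),("RL",(238,154),60),("RR",(335,154),60),("block",(400,245),30),("key",(399,243),50)]:
    print(n,onz(t,p,z).round(1), cloud(t)[p[1],p[0]].round(1))
E
```

```text
standTL [[527.6 364.   28. ]] [531.8 371.5   2. ]
TR [[534.2 207.8  28. ]] [538.2 211.8   3.7]
BL [[382.4 346.5  28. ]] [ 3.837e+02  3.542e+02 -1.000e-01]
BR [[393.8 195.7  28. ]] [395.2 199.9   1.4]
rackFL [[498.6 125.   60. ]] [506.7 130.9   2.7]
FR [[ 502.2 -112.1   60. ]] [ 510.5 -117.1    2.1]
RL [[644.5 128.5  60. ]] [641.3 127.2  72.2]
RR [[ 650.5 -112.9   60. ]] [ 666.  -118.1    0.9]
block [[ 430.7 -278.8   30. ]] [ 427.3 -270.    70.7]
key [[ 433.9 -272.1   50. ]] [ 432.  -267.7   70.9]
```

View pics/t0c.png

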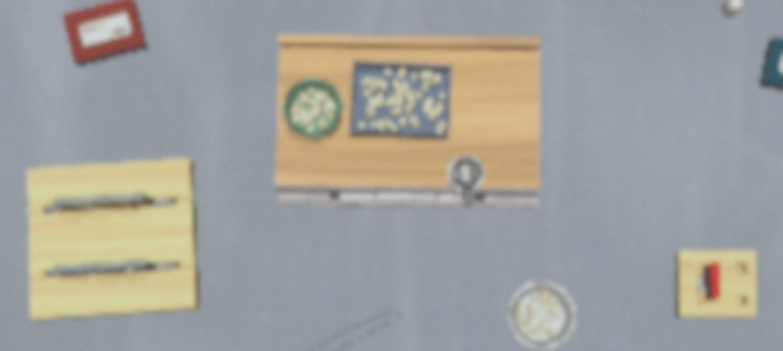

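View pics/s0c.png

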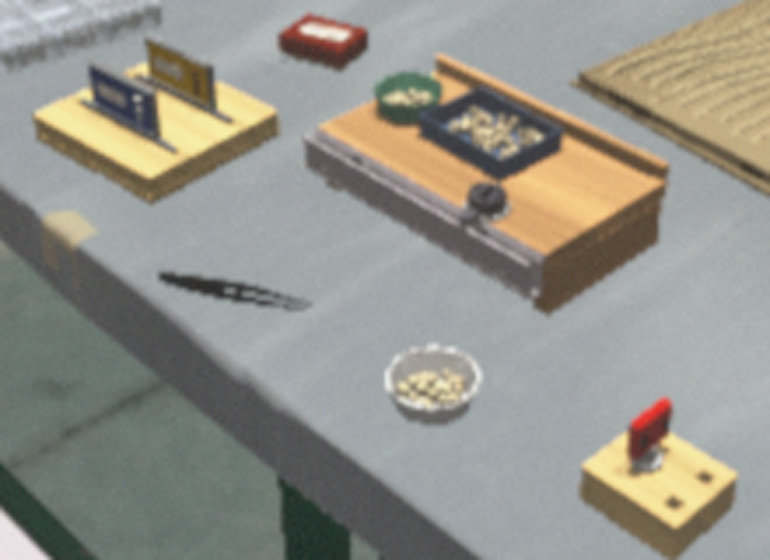

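```bash
cat >> h.py <<'E'
def tri(obs):
    A=np.zeros((3,3));b=np.zeros(3)
    for c,uv,st in obs:
        o,dd=ray(c,uv,st);dd=dd[0]/np.linalg.norm(dd[0]);M=np.eye(3)-np.outer(dd,dd);A+=M;b+=M@o
    X=np.linalg.solve(A,b);return X,[proj(c,X,st)[0]-uv for c,uv,st in obs]
def red(c,r=None):
    I=c["pixels"].astype(int);m=(I[...,0]>110)&(I[...,1]<70)&(I[...,2]<80)
    if r is not None:
        k=np.zeros_like(m);k[r[1]:r[3],r[0]:r[2]]=1;m&=k
    v,u=np.nonzero(m);return np.c_[u,v].astype(float)
E
python3 - <<'E'
from h import *
d=pickle.load(open("d0.pkl","rb"));t=d["top"];s=d["scene"]
a=red(t,(385,230,415,260));b=red(s,(320,265,355,300))
print(len(a),a.mean(0),len(b),b.mean(0))
print(tri([(t,a.mean(0),None),(s,b.mean(0),None)]))
# top-face line fit
print(np.linalg.svd(a-a.mean(0))[2][0], a.min(0),a.max(0))
E
```

```text
22 [398.13636364 243.72727273] 43 [335.13953488 279.44186047]
(array([ 431.45708633, -267.82691304,   62.6175696 ]), [array([ 0.2057043, -0.2017449]), array([-0.33658571,  0.0523519 ])])
[0.120986   0.99265421] [397. 240.] [399. 248.]
```

Emit:
servo_tool(
  deltas=[
    [[-49.8,-67.4,5.5],2.78],
    [[-49.8,-67.4,5.5],2.78],
    [[-49.8,-67.4,5.5],2.78],
    [[-49.8,-67.4,5.5],2.78],
    [[-49.8,-67.4,5.5],2.78],
    [[-49.8,-67.4,5.5],2.78],
    [[-49.8,-67.4,5.5],2.78],
    [[-49.8,-67.4,5.5],2.78],
    [[-49.8,-67.4,5.5],2.78],
    [[-49.8,-67.4,5.5],2.78],
    [[-49.8,-67.4,5.5],2.78],
    [[-49.8,-67.4,5.5],2.78],
    [[-49.8,-67.4,5.5],2.78],
    [[-49.8,-67.4,5.5],2.78],
    [[-49.8,-67.4,5.5],2.78],
    [[-49.8,-67.4,5.5],2.78],
    [[-49.8,-67.4,5.5],2.78],
    [[-49.8,-67.4,5.5],2.78],
    [[-49.8,-67.4,5.5],2.78],
    [[-49.8,-67.4,5.5],2.78],
  ],
)

```text
time: 1.82
position: [429.9, -263.1, 198.1]
tool_rot: [-180.0, 0.0, 15.9]
ft_force: [1.1, 0.0, -0.3]
opening: 85.4
```

Emit:
servo_tool(
  deltas=[
    [[0,0.4,0.5],0.28],
    [[0,0.4,0.5],0.28],
    [[0,0.4,0.5],0.28],
    [[0,0.4,0.5],0.28],
    [[0,0.4,0.5],0.28],
  ],
)

```text
time: 2.23
position: [431.0, -264.7, 193.5]
tool_rot: [-180.0, 0.0, 0.3]
ft_force: [-0.4, 0.4, 0.2]
opening: 85.6
```

```bash
cat >> h.py <<'E'
def snap(name="wrist",tag="x",k=1):
    from bench import env
    st=env.state();c=env.capture(name);c=dict(c);cv2.imwrite(f"pics/{tag}.png",c["pixels"][:,:,::-1])
    pickle.dump((c,st),open(f"{tag}.pkl","wb"));print(st["time"],st["position"].round(2),st["tool_rot"].round(2),st["ft_force"].round(1),st["opening"].round(1));return c,st
E
python3 -c "
from h import *
snap('wrist','w1')"
```

```text
Traceback (most recent call last):
  File "h.py", line 36, in snap
    pickle.dump((c,st),open(f"{tag}.pkl","wb"));print(st["time"],st["position"].round(2),st["tool_rot"].round(2),st["ft_force"].round(1),st["opening"].round(1));return c,st
                                                                                                                                         ^^^^^^^^^^^^^^^^^^^
AttributeError: 'float' object has no attribute 'round'
```

View pics/w1.png

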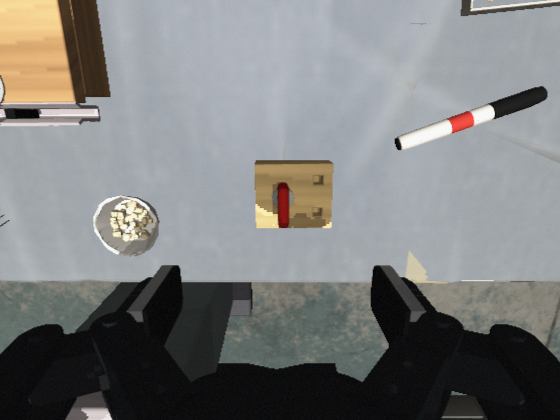

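```bash
sed -i 's/st\["opening"\].round(1)/round(float(st["opening"]),1)/' h.py; python3 - <<'E'
from h import *
c,st=pickle.load(open("w1.pkl","rb"))
crop(c,(240,140,350,250),6,"pics/w1c.png")
a=red(c,(255,150,320,240))
for z in (70,56,42):
    P=onz(c,a,z,st)[:,:2].astype(np.float32);print(z,cv2.minAreaRect(P),P.mean(0))
C=cloud(c,st);m=a.astype(int);Q=C[m[:,1],m[:,0]];print(np.nanpercentile(Q[:,2],[2,20,50,80,98]));
T=Q[Q[:,2]>66];print(len(T),cv2.minAreaRect(T[:,:2].astype(np.float32)),T.mean(0))
print(st["position"],st["tool_rot"])
E
```

```text
70 ((435.9458312988281, -270.0480041503906), (27.08856201171875, 7.141193866729736), 0.8250123262405396) [ 436.13693 -269.97052]
56 ((432.00518798828125, -270.40313720703125), (28.641040802001953, 7.550443172454834), 0.8250178098678589) [ 432.20706 -270.32138]
42 ((428.06451416015625, -270.7582092285156), (30.193546295166016, 7.959722518920898), 0.8249683380126953) [ 428.27753 -270.67178]
[68.14266022 69.05571284 69.69520503 70.35876759 71.32705812]
295 ((435.8094482421875, -270.08306884765625), (27.544139862060547, 7.1929612159729), 0.8222290277481079) [ 436.05360875 -269.9707759    69.71487064]
[ 431.00526555 -264.67258255  193.47963709] [-1.79981627e+02  2.09049652e-02  2.88036679e-01]
```

View pics/w1c.png

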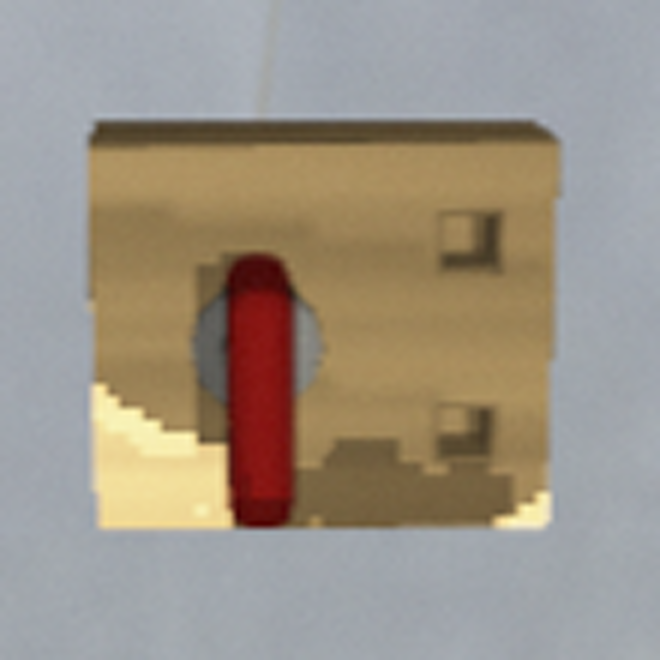

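```bash
python3 - <<'E'
from h import *
c,st=pickle.load(open("w1.pkl","rb"))
I=c["pixels"].astype(int);m=(I[...,0]>60)&(I[...,0]>3*I[...,1])&(I[...,0]>3*I[...,2]);m[:150]=0;m[240:]=0;m[:,:255]=0;m[:,320:]=0
C=cloud(c,st)[m];print(len(C),C.min(0),C.max(0))
for lo in(40,50,60,66):
    T=C[C[:,2]>lo];print(lo,len(T),cv2.minAreaRect(T[:,:2].astype(np.float32)),T.mean(0),(T.min(0)+T.max(0))/2)
# collar: gray circle around
# block outline
B=cloud(c,st);k=(abs(B[...,2]-30)<2);k[:150]=0;k[240:]=0;k[:,:240]=0;k[:,345:]=0
print(cv2.minAreaRect(B[k][:,:2].astype(np.float32)))
E
```

```text
423 [nan nan nan] [nan nan nan]
40 421 ((434.2646484375, -269.5244140625), (33.01219940185547, 7.8700385093688965), 2.1838717460632324) [ 436.17628809 -269.4560005    68.36776838] [ 434.24565592 -269.78044697   59.47477332]
50 419 ((434.2646484375, -269.5244140625), (33.01219940185547, 7.8700385093688965), 2.1838717460632324) [ 436.11367309 -269.46747367   68.46338928] [ 434.24565592 -269.78044697   61.05509324]
60 397 ((434.0718078613281, -269.5317687988281), (32.62619400024414, 7.8700385093688965), 2.1838719844818115) [ 435.35220388 -269.48778532   69.21036816] [ 434.06422385 -269.78044697   66.04095104]
66 382 ((434.0713195800781, -269.4998779296875), (32.618194580078125, 7.848928451538086), 2.433654308319092) [ 434.83898104 -269.50699732   69.45341799] [ 434.06422385 -269.78044697   68.85743961]
((433.5151672363281, -280.2547912597656), (60.607234954833984, 70.14330291748047), 0.8259925842285156)
```

Emit:
servo_tool(
  deltas=[
    [[0.3,0.5,4],-0.012],
    [[0.3,0.5,8],-0.012],
    [[0.3,0.5,10],-0.012],
    [[0.3,0.5,11.5],-0.012],
    [[0.3,0.5,12.6],-0.012],
    [[0.3,0.5,12.6],-0.012],
    [[0.3,0.5,12.6],-0.012],
  ],
  jaw=45,
)

```text
time: 2.87
position: [434.3, -269.7, 68.0]
tool_rot: [180.0, -0.0, 0.9]
ft_force: [-0.2, -0.8, 0.9]
opening: 38.2
```

```bash
python3 -c "
from h import *
snap('wrist','w2')"
```

```text
2.8667 [ 434.29 -269.75   68.01] [180.    -0.     0.94] [-0.2 -0.8  0.9] 38.2
```

View pics/w2.png

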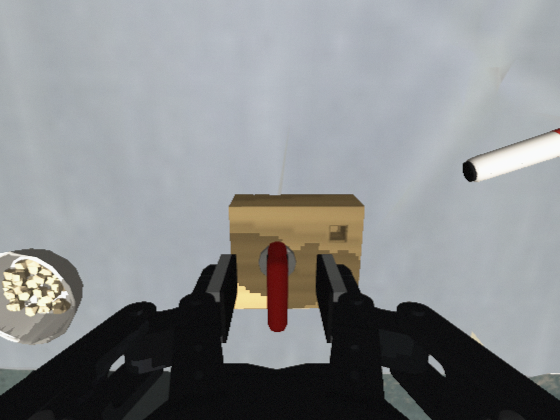

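```bash
python3 - <<'E'
from h import *
c,st=pickle.load(open("w2.pkl","rb"))
I=c["pixels"].astype(int);m=(I[...,0]>50)&(I[...,0]>2.5*I[...,1])&(I[...,0]>2.5*I[...,2]);m[:230]=0;m[345:]=0;m[:,:255]=0;m[:,300:]=0
C=cloud(c,st)[m];C=C[C[:,2]>60];print(len(C),C.min(0),C.max(0),np.percentile(C[:,2],[5,50,95]))
T=C[C[:,2]>64];print(cv2.minAreaRect(T[:,:2].astype(np.float32)))
E
```

```text
1449 [ 417.41252116 -273.94009254   60.0030253 ] [ 450.64771583 -265.17077948   71.54652441] [63.64666512 69.47246394 70.6333266 ]
((434.0148010253906, -269.6789855957031), (33.166175842285156, 8.53001880645752), 1.3387540578842163)
```

Emit:
servo_tool(
  deltas=[
    [[0,0,0],0],
    [[0,0,0],0],
    [[0,0,0],0],
    [[0,0,0],0],
    [[0,0,0],0],
    [[0,0,0],0],
  ],
  jaw=0,
  newtons=60,
)

```text
time: 3.42
position: [435.0, -270.5, 69.1]
tool_rot: [179.9, -0.1, 0.9]
ft_force: [-0.4, 0.3, 7.0]
opening: 7.8
```

Emit:
servo_tool(
  deltas=[
    [[0,0,-2],0],
    [[0,0,-5],0],
    [[0,0,-8],0],
    [[0,0,-12],0],
    [[1,-5,-13],0],
    [[2,-9,-13],0],
    [[3,-13,-13],0],
    [[4,-17,-13],0],
    [[5,-20,-13],0],
    [[5,-22,-13],0],
    [[5,-22,-13],0],
  ],
)

```text
time: 4.33
position: [480.3, -45.1, 197.4]
tool_rot: [-179.9, 0.0, 1.2]
ft_force: [0.7, 0.3, -0.5]
opening: 7.4
```

```bash
python3 -c "
from h import *
snap('wrist','w3')
d=pickle.load(open('d0.pkl','rb'));print(onz(d['top'],(308,205),74))"
```

```text
4.3333 [480.31 -45.09 197.43] [-1.799e+02  4.000e-02  1.190e+00] [ 0.7  0.3 -0.5] 7.4
[[518.17709561 -47.71572035  74.        ]]
```

View pics/w3.png

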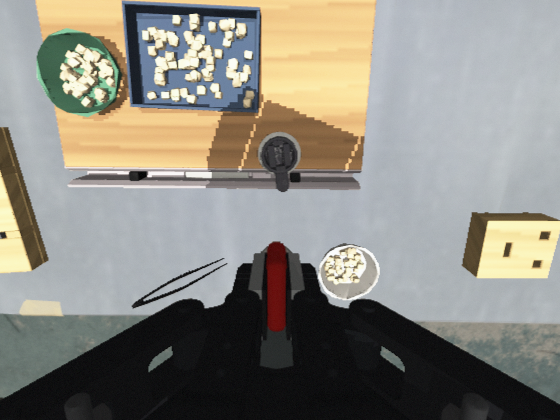

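```bash
python3 - <<'E'
from h import *
c,st=pickle.load(open("w3.pkl","rb"))
crop(c,(225,115,345,205),6,"pics/w3c.png")
crop(c,(50,140,380,210),2.4,"pics/w3d.png")
E
```

```text
(no output)
```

View pics/w3c.png

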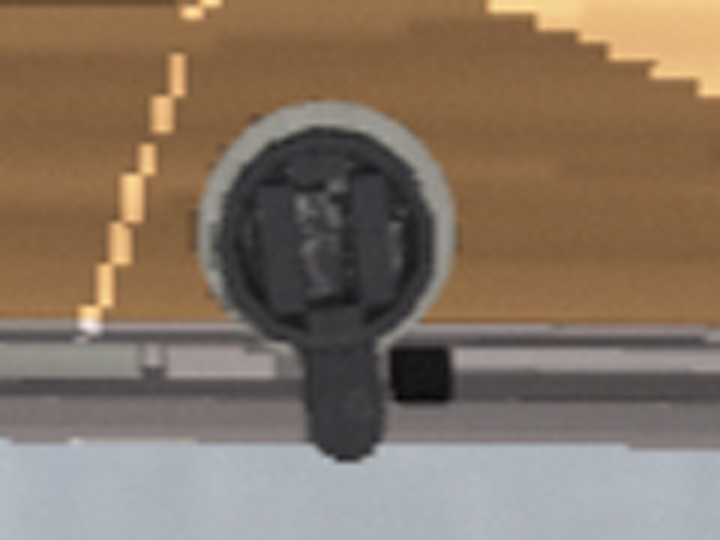

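View pics/w3d.png

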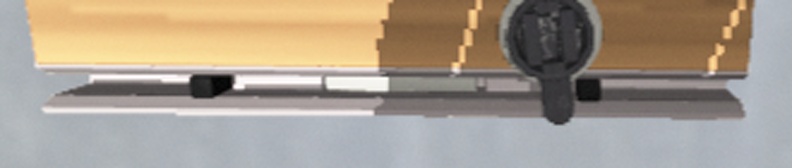

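```bash
python3 - <<'E'
from h import *
c,st=pickle.load(open("w3.pkl","rb"))
def q(x,y,z): return onz(c,(225+(x+.5)/6-.5,115+(y+.5)/6-.5),z,st)[0]
C=cloud(c,st)
print("hub depth",C[154,270],C[154,288],"tongue",C[185,282])
a=q(328,239,74);print("hub",a)
for x,y in((222,239),(435,239),(328,128),(328,350)):print(q(x,y,74))
t=q(347,440,67);print("tongue tip",t,np.degrees(np.arctan2(-(t-a)[1],-(t-a)[0])))
for p in ((303,190),(312,300),(350,180),(359,300)):print("slot",q(*p,74))
def q2(x,y,z): return onz(c,(50+(x+.5)/2.4-.5,140+(y+.5)/2.4-.5),z,st)[0]
for n,x,y,z in(("deckL",36,66,60),("deckR",745,74,60),("lipL",45,111,60),("lipR",743,117,60),("stopLl",191,85,60),("stopLr",232,85,60),("stopRl",577,88,60),("stopRr",600,88,60)):
    print(n,q2(x,y,z).round(1),C[int(140+y/2.4),int(50+x/2.4)].round(1))
# key wing
I=c["pixels"].astype(int);m=(I[...,0]>50)&(I[...,0]>2.5*I[...,1])&(I[...,0]>2.5*I[...,2]);m[:230]=0;m[345:]=0;m[:,:255]=0;m[:,300:]=0
W=C[m];print(W.min(0),W.max(0),np.percentile(W[:,2],[5,50,95]));W=W[W[:,2]>np.median(W[:,2])-4];print(cv2.minAreaRect(W[:,:2].astype(np.float32)))
E
```

```text
hub depth [525.53454299 -39.03236578  73.72409066] [525.66532636 -52.63938521  72.54808569] tongue [500.31202591 -48.82941527  66.2506696 ]
hub [525.39259284 -46.00593193  74.        ]
[525.13104172 -32.70429266  74.        ]
[525.65658354 -59.43164005  74.        ]
[538.9847616  -45.70176625  74.        ]
[511.34942664 -46.32019002  74.        ]
tongue tip [498.1060111  -49.20434095  67.        ] 6.685443962941493
slot [531.38587387 -42.7558291   74.        ]
slot [517.69252636 -44.15147862  74.        ]
slot [532.72575346 -48.57983717  74.        ]
slot [517.80971976 -50.10238724  74.        ]
deckL [510.1 126.5  60. ] [510.2 126.6  59.4]
deckR [ 512.1 -111.7   60. ] [ 512.5 -111.7   59.5]
lipL [494.7 126.   60. ] [481.6 163.7   3.1]
lipR [ 497.3 -112.5   60. ] [ 497.8 -112.1   60.3]
stopLl [504.7  75.1  60. ] [499.6  87.9  32.7]
stopLr [505.   61.3  60. ] [501.4  69.4  40.6]
stopRl [506.2 -55.4  60. ] [503.7 -56.   44.5]
stopRr [506.4 -63.2  60. ] [505.9 -63.7  55.7]
[nan nan nan] [nan nan nan] [nan nan nan]
((0.0, 0.0), (0.0, 0.0), 0.0)
```

```bash
python3 - <<'E'
from h import *
def wing(tag):
    c,st=pickle.load(open(tag+".pkl","rb"))
    I=c["pixels"].astype(int);m=(I[...,0]>45)&(I[...,0]>2.5*I[...,1])&(I[...,0]>2.5*I[...,2]);m[:230]=0;m[345:]=0;m[:,:255]=0;m[:,300:]=0
    v,u=np.nonzero(m);print(u.min(),u.max(),v.min(),v.max(),len(u))
    T=np.asarray(c["tool_from_camera"]);
    p=np.c_[u,v]
    d=np.c_[p,np.ones(len(p))]@np.linalg.inv(c["camera_matrix"]).T*[1,-1,-1]@T[:3,:3].T
    o=T[:3,3]
    for z in (-1,):
        P=o+d*((z-o[2])/d[:,2])[:,None];print(tag,z,cv2.minAreaRect(P[:,:2].astype(np.float32)),P.min(0),P.max(0))
    print("depth",c["depth"][v,u].min(),np.median(c["depth"][v,u]))
wing("w2");wing("w3")
c,st=pickle.load(open("w3.pkl","rb"));crop(c,(235,220,325,360),4,"pics/w3e.png")
E
```

```text
267 287 242 331 1667
w2 -1 ((3.985454559326172, -0.07918453216552734), (8.356496810913086, 41.85269546508789), 89.51461791992188) [-16.93439231  -4.26746288  -1.        ] [24.90236139  4.12550671 -1.        ]
depth 0.0 135.81398
266 286 243 331 1627
w3 -1 ((3.771068572998047, -0.5072593688964844), (41.40279006958008, 8.209839820861816), 0.08700033277273178) [-16.93097491  -4.5975006   -1.        ] [24.47487166  3.61232873 -1.        ]
depth 0.0 136.72865
```

View pics/w3e.png

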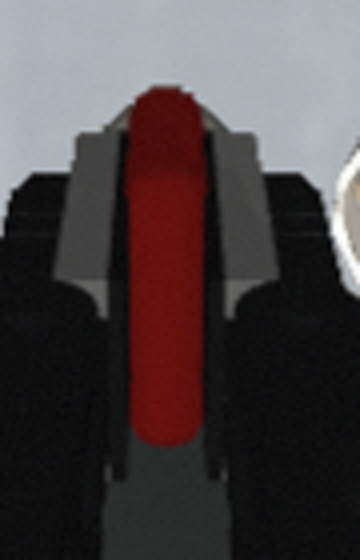

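Emit:
servo_tool(
  deltas=[
    [[2,0.1,1],-0.044],
    [[3.5,0.2,3],-0.087],
    [[4.5,0.24,5],-0.087],
    [[4.5,0.24,6.3],-0.087],
    [[4.5,0.24,6.9],-0.087],
    [[4.5,0.24,6.9],-0.087],
    [[4.5,0.24,6.9],-0.087],
  ],
)

```text
time: 4.97
position: [525.6, -51.5, 129.0]
tool_rot: [180.0, 0.0, 5.8]
ft_force: [-0.6, -0.1, -0.5]
opening: 7.4
```

```bash
python3 -c "
from h import *
c,st=snap('wrist','w4')
crop(c,(200,140,360,350),3.5,'pics/w4c.png')"
```

```text
4.9667 [525.55 -51.47 128.96] [1.7999e+02 1.0000e-02 5.8300e+00] [-0.6 -0.1 -0.5] 7.4
```

View pics/w4c.png

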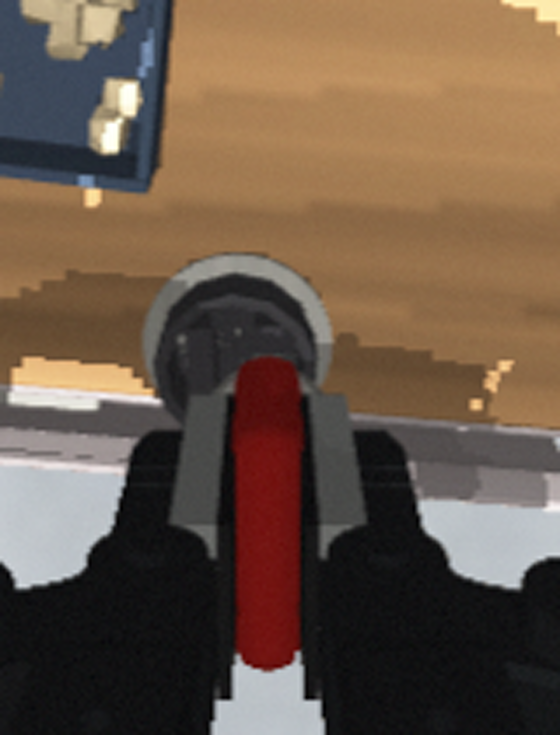

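Emit:
servo_tool(
  deltas=[
    [[0,0,0],0],
    [[0,0,0],0],
  ],
)

```text
time: 5.18
position: [526.3, -51.1, 130.0]
tool_rot: [179.9, -0.1, 5.9]
ft_force: [-0.4, -0.0, -0.1]
opening: 8.1
```

```bash
python3 -c "
from h import *
c,st=snap('wrist','w5')
crop(c,(200,160,340,270),5.5,'pics/w5c.png')"
```

```text
5.1833 [526.32 -51.07 129.95] [ 1.7994e+02 -1.2000e-01  5.8800e+00] [-0.4 -0.  -0.1] 8.1
```

View pics/w5c.png

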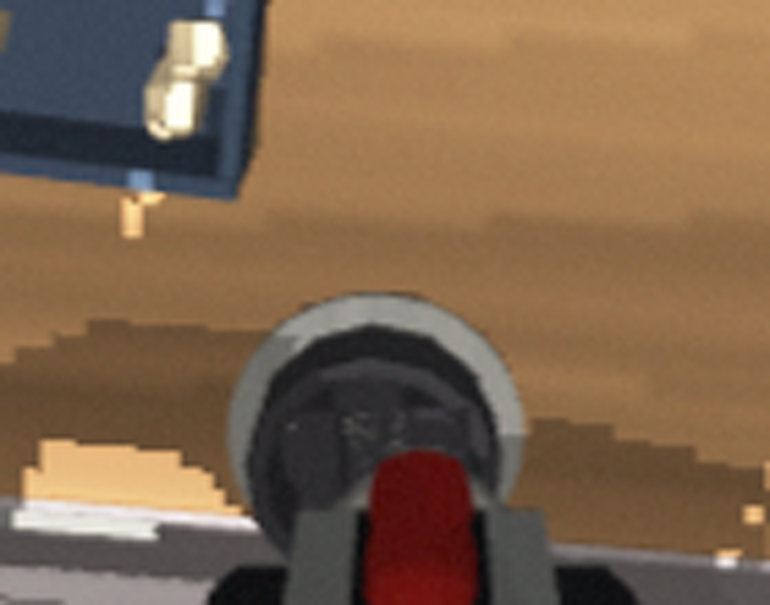

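```bash
python3 - <<'E'
from h import *
from bench import env
c,st=pickle.load(open("w5.pkl","rb"))
T=np.asarray(c["tool_from_camera"])
def tl(x,y,z,x0=200,y0=160,k=5.5):
    u=x0+(x+.5)/k-.5;v=y0+(y+.5)/k-.5
    d=np.array([u,v,1])@np.linalg.inv(c["camera_matrix"]).T*[1,-1,-1]@T[:3,:3].T
    return (T[:3,3]+d*(z-T[2,3])/d[2]).round(2)
for z in(55,56):
  for n,p in(("far",(375,358)),("L",(250,450)),("R",(497,450)),("slotfarL",(338,410)),("slotfarR",(410,405)),("slotL2",(345,475)) ):print(z,n,tl(*p,z))
print("base ring",tl(375,293,70),tl(230,430,70),tl(525,430,70))
D=c["depth"];
for i in range(5): s=env.state();print(s["position"],s["tool_rot"][2])
I=cv2.convertScaleAbs(c["pixels"][205:260,235:300,::-1],alpha=2.5);cv2.imwrite("pics/w5d.png",cv2.resize(I,None,fx=10,fy=10,interpolation=cv2.INTER_CUBIC))
E
```

```text
55 far [12.9  -5.14 55.  ]
55 L [  2.54 -18.57  55.  ]
55 R [ 2.5  7.8 55. ]
55 slotfarL [ 7.08 -9.11 55.  ]
55 slotfarR [ 7.63 -1.48 55.  ]
55 slotL2 [-0.36 -8.47 55.  ]
56 far [12.55 -5.16 56.  ]
56 L [  2.13 -18.67  56.  ]
56 R [ 2.09  7.84 56.  ]
56 slotfarL [ 6.7  -9.16 56.  ]
56 slotfarR [ 7.26 -1.48 56.  ]
56 slotL2 [-0.78 -8.51 56.  ]
base ring [15.46 -5.47 70.  ] [ -1.05 -22.36  70.  ] [-1.1 11.7 70. ]
[526.19863032 -50.98267983 129.73678753] 5.887441846344162
[526.19863032 -50.98267983 129.73678753] 5.887441846344162
[526.19863032 -50.98267983 129.73678753] 5.887441846344162
[526.19863032 -50.98267983 129.73678753] 5.887441846344162
[526.19863032 -50.98267983 129.73678753] 5.887441846344162
```

View pics/w5d.png

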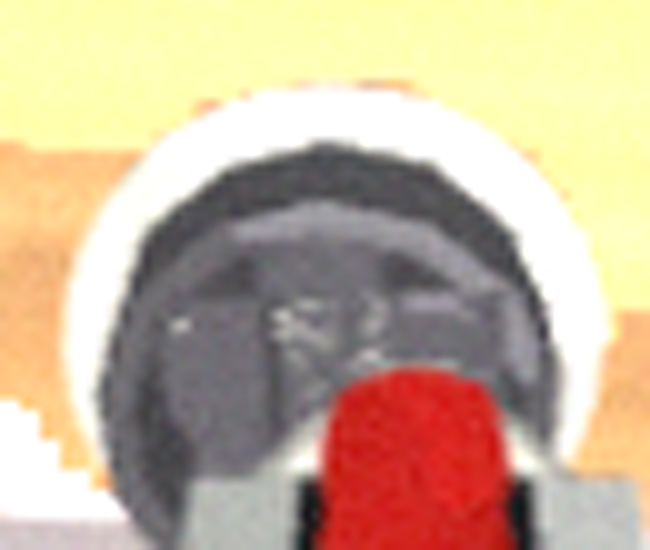

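Emit:
servo_tool(
  deltas=[
    [[-0.06,-0.46,0],0],
    [[-0.06,-0.46,0.3],0],
    [[-0.06,-0.46,0.6],0],
    [[-0.06,-0.46,0.7],0],
    [[-0.06,-0.46,0.8],0],
    [[-0.06,-0.46,0.9],0],
    [[-0.06,-0.46,1.0],0],
    [[-0.06,-0.46,1.0],0],
  ],
)

```text
time: 5.9
position: [525.1, -46.3, 118.8]
tool_rot: [180.0, -0.1, 5.9]
ft_force: [3.7, 0.3, 0.3]
opening: 7.7
```

Emit:
servo_tool(
  deltas=[
    [[0.04,0,0.2],0],
    [[0.04,0,0.4],0],
    [[0.04,0,0.5],0],
    [[0.04,0,0.6],0],
    [[0.04,0,0.6],0],
  ],
)

```text
time: 6.32
position: [525.3, -46.2, 112.9]
tool_rot: [180.0, -0.0, 5.9]
ft_force: [2.5, 0.7, 2.1]
opening: 7.8
```

Emit:
servo_tool(
  deltas=[
    [[0.0,0,0.05],-0.1],
    [[0.01,0,0.05],-0.2],
    [[0.01,-0.01,0.05],-0.3],
    [[0.01,-0.01,0.05],-0.4],
    [[0.02,-0.02,0.05],-0.5],
    [[0.02,-0.02,0.05],-0.6],
    [[0.02,-0.03,0.05],-0.7],
    [[0.03,-0.03,0.05],-0.8],
    [[0.03,-0.03,0.05],-0.9],
    [[0.03,-0.04,0.05],-1.0],
    [[0.03,-0.04,0.05],-1.1],
    [[0.035,-0.04,0.05],-1.17],
    [[0.035,-0.04,0.05],-1.17],
  ],
)

```text
time: 7.4
position: [524.4, -44.6, 112.9]
tool_rot: [-179.8, -0.1, 73.1]
ft_force: [-3.5, 4.0, 10.3]
opening: 8.0
```

```bash
python3 -c "
from h import *
c,st=snap('wrist','w6');print(st['torque'])"
```

```text
7.4 [524.42 -44.62 112.85] [-1.7981e+02 -7.0000e-02  7.3110e+01] [-3.5  4.  10.3] 8.0
[ 0.78621379  0.70751191 -0.01120569]
```

View pics/w6.png

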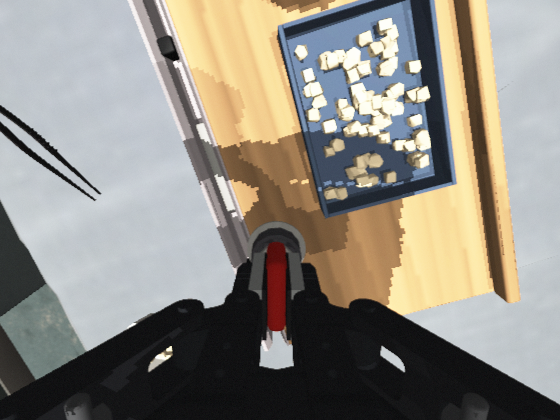

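Emit:
servo_tool(
  deltas=[
    [[0,0,0],-0.03],
    [[0,0,0],-0.03],
    [[0,0,0],-0.03],
  ],
)

```text
time: 7.7
position: [524.4, -44.6, 112.8]
tool_rot: [-179.8, -0.1, 74.7]
ft_force: [-3.9, 4.9, 11.6]
opening: 7.7
```

Emit:
servo_tool(
  deltas=[
    [[0,0,0],0],
    [[0,0,0],0],
    [[0,0,0],0],
    [[0,0,-1],0],
    [[0,0,-4],0],
    [[0,0,-7],0],
    [[0,0,-10],0],
    [[0,0,-12],0],
    [[0,0,-12],0],
  ],
  jaw=35,
)

```text
time: 8.45
position: [528.0, -46.7, 238.5]
tool_rot: [179.4, 0.0, 74.6]
ft_force: [-0.1, 0.4, 0.4]
opening: 30.1
```

```bash
python3 -c "
from h import *
c,st=snap('wrist','w7')
c2,_=snap('scene','s7');crop(c2,(150,160,370,320),3.5,'pics/s7c.png')"
```

```text
8.45 [528.05 -46.66 238.48] [1.7942e+02 4.0000e-02 7.4650e+01] [-0.1  0.4  0.4] 30.1
8.5 [526.89 -46.31 235.59] [1.7965e+02 3.0000e-02 7.4640e+01] [-0.  -0.7 -0.1] 30.2
```

View pics/w7.png

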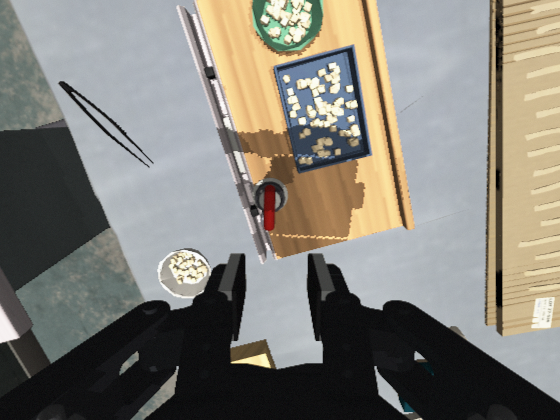

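View pics/s7c.png

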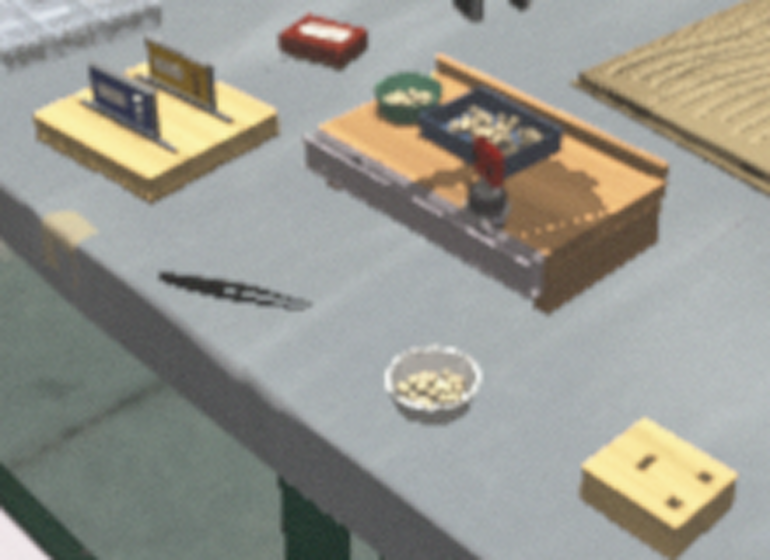

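```bash
python3 -c "
from h import *
c,st=pickle.load(open('w7.pkl','rb'));crop(c,(220,150,320,270),6,'pics/w7c.png')
"
```

```text
(no output)
```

View pics/w7c.png

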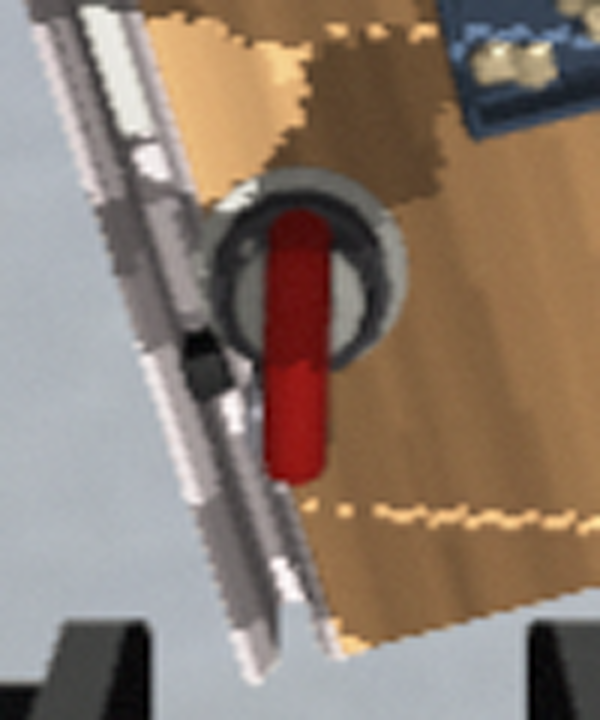

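Emit:
servo_tool(
  deltas=[
    [[3,-1.9,0],-0.05],
    [[7,-4.5,1],-0.1],
    [[10.5,-6.5,2],-0.2],
    [[14,-9,3],-0.3],
    [[17.5,-11,4],-0.34],
    [[21,-13.2,4.3],-0.34],
    [[24,-15.4,4.3],-0.34],
    [[26.5,-17,4.3],-0.34],
    [[28,-17.9,4.3],-0.34],
    [[28.5,-18.1,4.3],-0.34],
    [[28.5,-18.1,4.3],-0.34],
    [[28.5,-18.1,4.3],-0.34],
  ],
  jaw=50,
)

```text
time: 9.55
position: [426.0, 276.2, 188.2]
tool_rot: [-179.9, 0.1, 94.1]
ft_force: [-0.3, 0.1, 0.8]
opening: 42.9
```

```bash
python3 -c "
from h import *
c,st=snap('wrist','w8')"
```

```text
9.55 [425.98 276.18 188.18] [-1.7989e+02  7.0000e-02  9.4130e+01] [-0.3  0.1  0.8] 42.9
```

View pics/w8.png

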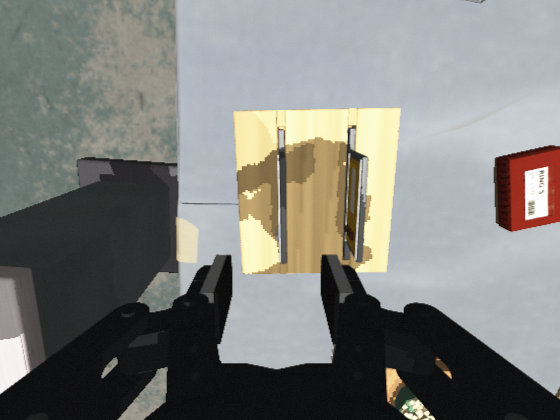

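```bash
python3 - <<'E'
from h import *
c,st=pickle.load(open("w8.pkl","rb"))
C=cloud(c,st);crop(c,(225,95,405,285),3.4,"pics/w8c.png")
for nm,(a,b) in (("blue",(265,300)),("yel",(335,372))):
    k=np.zeros(C.shape[:2],bool);k[100:275,a:b]=1
    k&=(C[...,2]>71)&(C[...,2]<82)
    P=C[k];print(nm,len(P),cv2.minAreaRect(P[:,:2].astype(np.float32)),P.mean(0),np.percentile(P[:,2],[5,50,95]),P.min(0),P.max(0))
    v,u=np.nonzero(k);print(u.min(),u.max(),v.min(),v.max())
k=(abs(C[...,2]-28)<2);k[:100]=0;k[275:]=0;k[:,:225]=0;k[:,405:]=0
print("stand",cv2.minAreaRect(C[k][:,:2].astype(np.float32)))
E
```

```text
blue 838 ((431.19329833984375, 277.89794921875), (5.976406574249268, 83.78438568115234), 4.539322376251221) [431.18624446 280.83165246  75.85421852] [74.39113221 75.93747213 77.04656404] [425.24188333 236.18428914  71.80442304] [437.48617813 319.71803516  77.77862404]
278 286 157 263
yel 920 ((491.0269470214844, 283.7715759277344), (6.6132612228393555, 83.08866119384766), 4.952931880950928) [490.54536474 285.6603549   75.71399883] [73.90370428 75.87229958 77.07099055] [484.46410012 242.29827565  71.01439794] [497.43663385 325.26194432  78.20580194]
355 368 156 261
stand ((462.1413879394531, 280.5113830566406), (140.39173889160156, 152.00804138183594), 5.155959129333496)
```

View pics/w8c.png

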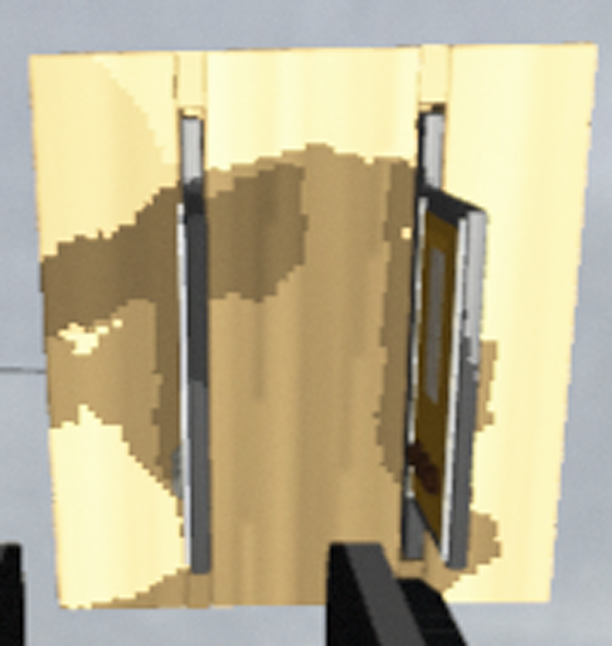

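Emit:
servo_tool(
  deltas=[
    [[0.14,0.53,3],-0.012],
    [[0.14,0.53,6.5],-0.012],
    [[0.14,0.53,9],-0.012],
    [[0.14,0.53,10.5],-0.012],
    [[0.14,0.53,11.4],-0.012],
    [[0.14,0.53,11.8],-0.012],
    [[0.14,0.53,11.8],-0.012],
    [[0.14,0.53,11.8],-0.012],
  ],
  jaw=40,
)

```text
time: 10.27
position: [432.5, 278.7, 72.2]
tool_rot: [179.9, -0.0, 94.8]
ft_force: [-0.7, -0.6, 0.7]
opening: 34.3
```

```bash
python3 -c "
from h import *
c,st=snap('wrist','w9')"
```

```text
10.2667 [432.47 278.7   72.22] [ 1.799e+02 -2.000e-02  9.477e+01] [-0.7 -0.6  0.7] 34.3
```

View pics/w9.png

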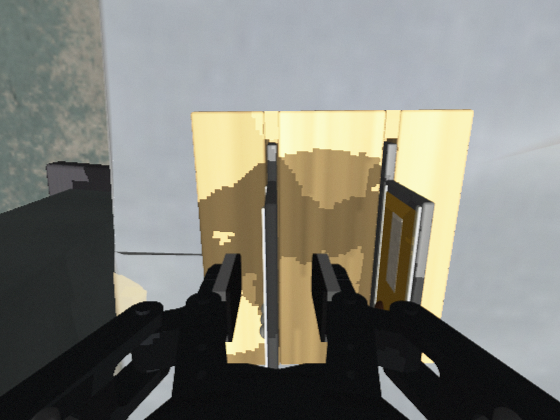

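Emit:
servo_tool(
  deltas=[
    [[0,-0.12,0.2],0],
    [[0,-0.12,0.2],0],
    [[0,-0.12,0.2],0],
  ],
)

```text
time: 10.57
position: [430.5, 278.9, 69.7]
tool_rot: [180.0, -0.0, 94.8]
ft_force: [-0.1, -0.8, -0.0]
opening: 33.8
```

Emit:
servo_tool(
  deltas=[
    [[0,0,0],0],
    [[0,0,0],0],
    [[0,0,0],0],
    [[0,0,0],0],
    [[0,0,0],0],
    [[0,0,0],0],
    [[0,0,0],0],
  ],
  jaw=0,
  newtons=80,
)

```text
time: 11.15
position: [430.6, 278.9, 69.5]
tool_rot: [180.0, -0.0, 94.8]
ft_force: [-0.7, 0.8, 2.7]
opening: 3.8
```

```bash
python3 -c "
from h import *
c,st=snap('wrist','w10')"
```

```text
11.15 [430.55 278.87  69.53] [ 1.7996e+02 -1.0000e-02  9.4820e+01] [-0.7  0.8  2.7] 3.8
```

View pics/w10.png

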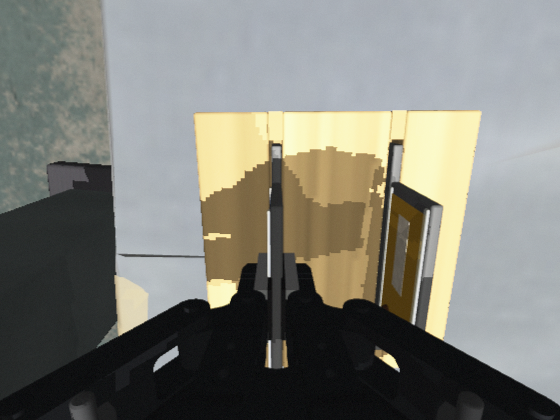

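Emit:
servo_tool(
  deltas=[
    [[0,0,-1],0],
    [[0,0,-3],0],
    [[0,0,-6],0],
    [[-1,0.2,-9],0],
    [[-4,0.7,-10],0.02],
    [[-7.5,1.4,-10],0.04],
    [[-11,2,-10],0.06],
    [[-14.5,2.7,-10],0.075],
    [[-18,3.4,-10],0.075],
    [[-21.5,4,-10],0.075],
    [[-24.5,4.5,-10],0.075],
    [[-26.5,4.9,-10],0.075],
    [[-27.3,5.1,-10],0.075],
    [[-27.6,5.14,-10],0.075],
    [[-27.6,5.14,-10],0.075],
    [[-27.6,5.14,-10],0.075],
    [[-27.6,5.14,-10],0.075],
  ],
)

```text
time: 12.62
position: [504.2, 9.3, 169.1]
tool_rot: [-180.0, -0.0, 90.6]
ft_force: [0.7, -0.3, -0.3]
opening: 3.7
```

```bash
python3 -c "
from h import *
c,st=snap('wrist','w11')
c2,_=snap('scene','s11');crop(c2,(150,140,370,300),3.5,'pics/s11c.png')"
```

```text
12.6167 [504.21   9.32 169.12] [-1.7997e+02 -3.0000e-02  9.0610e+01] [ 0.7 -0.3 -0.3] 3.7
12.6667 [504.24   9.23 169.12] [-1.7997e+02 -2.0000e-02  9.0610e+01] [-1.  -0.  -0.4] 4.0
```

View pics/w11.png

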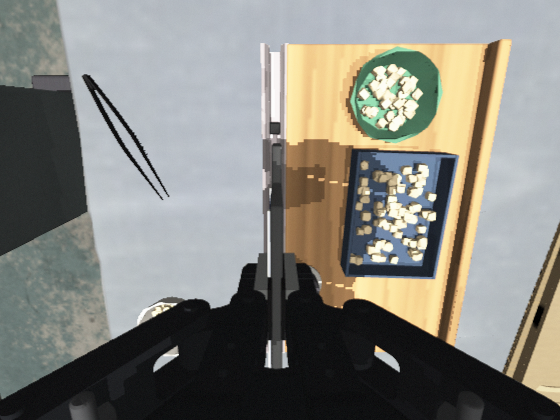

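View pics/s11c.png

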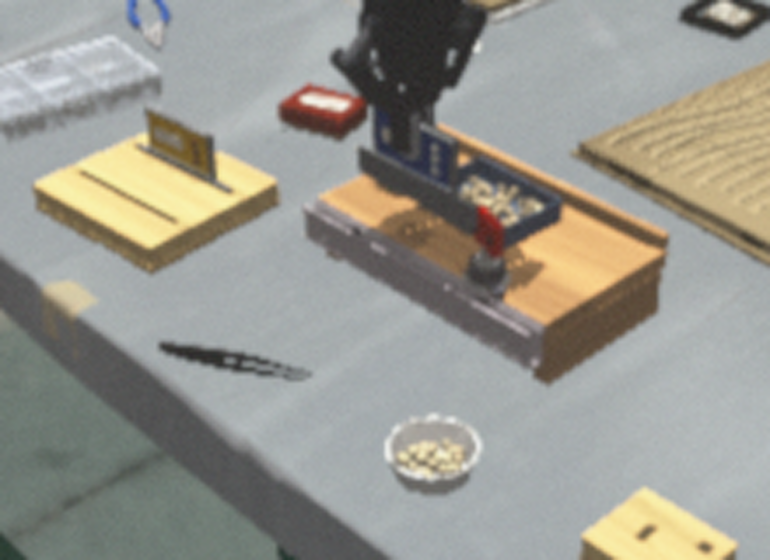

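```bash
python3 - <<'E'
from h import *
c,st=pickle.load(open("w11.pkl","rb"))
crop(c,(240,35,320,155),6,"pics/w11c.png");crop(c,(240,130,320,250),6,"pics/w11d.png")
E
```

```text
(no output)
```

View pics/w11c.png

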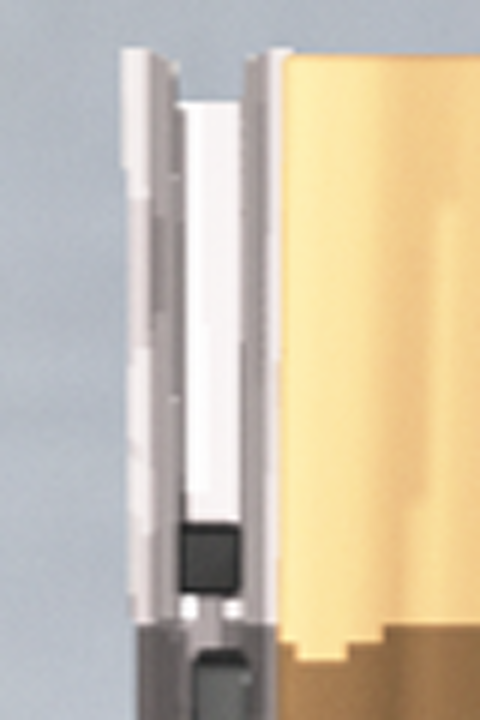

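View pics/w11d.png

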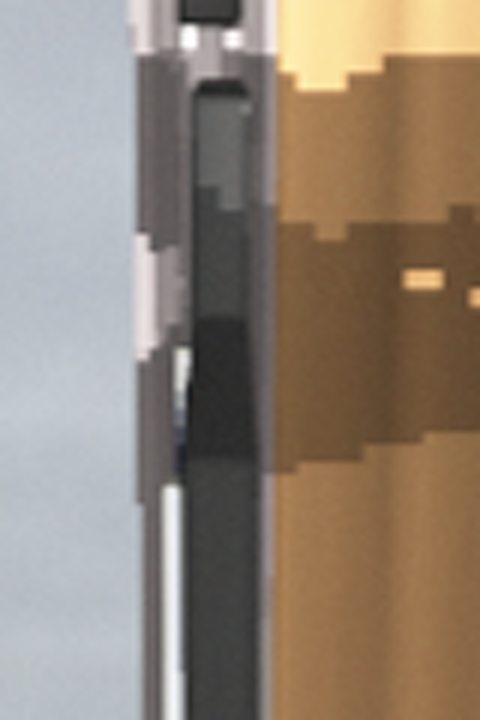

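```bash
python3 - <<'E'
from h import *
c,st=pickle.load(open("w11.pkl","rb"))
T=np.asarray(c["tool_from_camera"])
def tl(u,v,z):
    d=np.array([u,v,1])@np.linalg.inv(c["camera_matrix"]).T*[1,-1,-1]@T[:3,:3].T
    return (T[:3,3]+d*(z-T[2,3])/d[2]).round(2)
f=lambda x,y,x0=240,y0=35:(x0+(x+.5)/6-.5,y0+(y+.5)/6-.5)
for n,x,y,z in (("stopmid",210.5,560,109.1),("chan top",210,110,118),("chan2",213,450,118),("mouthmid550",208.5,550,109.1),("stop front edge",210,593,109.1),("stop rear",210,523,109.1),("lipL top",121,60,109.1),("lipL bot",133,600,109.1),("deckedge top",286,60,109.1),("deckedge bot",277,600,109.1)):
    print(n,tl(*f(x,y),z))
for n,x,y,z in (("foot mid",221,150,38.5),("foot L",193,150,38.5),("foot R",250,150,38.5),("foot end top",221,95,38.5),("foot end bottomedge",218,80,59.5),("plate end top",222,460,-6.5),("plate mid 700",222,700,-6.5)):
    print(n,tl(*f(x,y,240,130),z))
C=cloud(c,st);print(C[150,277],C[153,277],C[128,275],C[230,277])
E
```

```text
stopmid [6.433e+01 3.000e-02 1.091e+02]
chan top [1.1311e+02 7.0000e-02 1.1800e+02]
chan2 [ 76.57   0.33 118.  ]
mouthmid550 [ 65.45  -0.19 109.1 ]
stop front edge [ 6.062e+01 -3.000e-02  1.091e+02]
stop rear [ 6.845e+01 -1.000e-02  1.091e+02]
lipL top [116.54  -9.48 109.1 ]
lipL bot [ 59.84  -8.98 109.1 ]
deckedge top [116.52   8.29 109.1 ]
deckedge bot [ 59.82   7.75 109.1 ]
foot mid [54.4  1.1 38.5]
foot L [54.4 -1.2 38.5]
foot R [54.39  3.47 38.5 ]
foot end top [58.83  1.1  38.5 ]
foot end bottomedge [58.27  0.87 59.5 ]
plate end top [40.81  1.06 -6.5 ]
plate mid 700 [24.85  1.04 -6.5 ]
[504.97130766  65.94605206 130.44111147] [504.98524712  64.51314125 130.64778455] [503.72450753  73.53505691  57.35429767] [505.08341972  40.81288352 175.66167399]
```

Emit:
servo_tool(
  deltas=[
    [[-0.07,-0.08,1],0],
    [[-0.07,-0.08,2.5],0],
    [[-0.07,-0.08,3.7],0],
    [[-0.07,-0.08,4.4],0],
    [[-0.07,-0.08,4.6],0],
    [[-0.07,-0.08,4.6],0],
    [[-0.07,-0.08,4.6],0],
    [[-0.07,-0.08,4.6],0],
  ],
)

```text
time: 13.38
position: [504.5, 7.2, 124.0]
tool_rot: [179.9, 0.0, 90.5]
ft_force: [0.3, -0.4, 0.1]
opening: 3.7
```

```bash
python3 - <<'E'
from h import *
c,st=snap('wrist','w12');crop(c,(220,60,340,260),4,"pics/w12c.png")
E
```

```text
13.3833 [504.47   7.23 124.01] [1.7991e+02 2.0000e-02 9.0520e+01] [ 0.3 -0.4  0.1] 3.7
```

View pics/w12c.png

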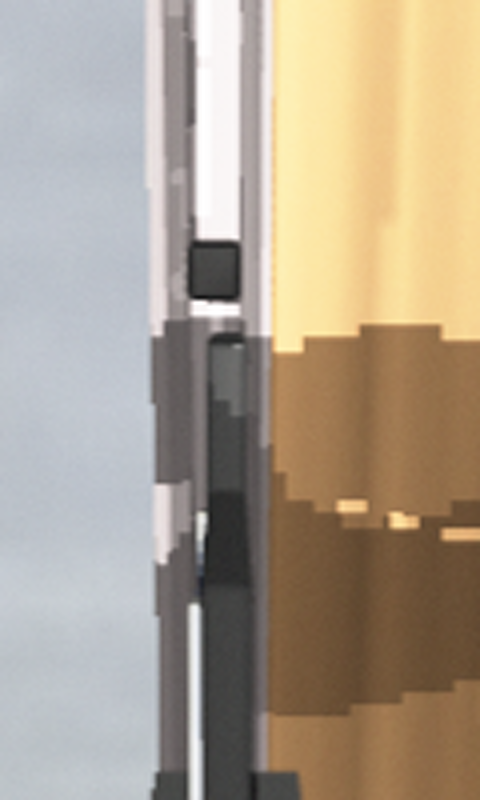

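Emit:
servo_tool(
  deltas=[
    [[0,0,0],0],
    [[0,0,0],0],
  ],
)

```text
time: 13.6
position: [504.2, 7.2, 123.7]
tool_rot: [180.0, 0.0, 90.5]
ft_force: [-0.0, 1.0, 0.0]
opening: 3.8
```

```bash
python3 - <<'E'
from h import *
c,st=snap('wrist','w13');crop(c,(220,60,340,260),4,"pics/w13c.png")
T=np.asarray(c["tool_from_camera"])
I=c["pixels"].astype(int)
def tl(u,v,z):
    d=np.array([u,v,1])@np.linalg.inv(c["camera_matrix"]).T*[1,-1,-1]@T[:3,:3].T
    return (T[:3,3]+d*(z-T[2,3])/d[2]).round(2)
g=I.sum(2)//3
for r in (100,126,150,165): print(r,list(zip(range(252,294),g[r,252:294])))
f=lambda x,y:(220+(x+.5)/4-.5,60+(y+.5)/4-.5)
for n,x,y,z in(("stop",215,270,65),("stopL",190,270,65),("stopR",240,270,65),("stop end",215,299,65),("foot",228,400,38.5),("foot end",228,345,38.5)):print(n,tl(*f(x,y),z))
E
```

```text
13.6 [504.16   7.23 123.69] [1.7995e+02 1.0000e-02 9.0510e+01] [-0.  1.  0.] 3.8
100 [(252, np.int64(193)), (253, np.int64(191)), (254, np.int64(189)), (255, np.int64(192)), (256, np.int64(191)), (257, np.int64(208)), (258, np.int64(224)), (259, np.int64(225)), (260, np.int64(225)), (261, np.int64(198)), (262, np.int64(145)), (263, np.int64(143)), (264, np.int64(145)), (265, np.int64(145)), (266, np.int64(138)), (267, np.int64(118)), (268, np.int64(142)), (269, np.int64(238)), (270, np.int64(253)), (271, np.int64(253)), (272, np.int64(253)), (273, np.int64(251)), (274, np.int64(246)), (275, np.int64(246)), (276, np.int64(247)), (277, np.int64(247)), (278, np.int64(247)), (279, np.int64(240)), (280, np.int64(197)), (281, np.int64(157)), (282, np.int64(168)), (283, np.int64(168)), (284, np.int64(160)), (285, np.int64(172)), (286, np.int64(224)), (287, np.int64(237)), (288, np.int64(210)), (289, np.int64(202)), (290, np.int64(220)), (291, np.int64(223)), (292, np.int64(224)), (293, np.int64(222))]
126 [(252, np.int64(191)), (253, np.int64(193)), (254, np.int64(191)), (255, np.int64(191)
[... 2109 characters left out ...]
2)), (269, np.int64(122)), (270, np.int64(123)), (271, np.int64(98)), (272, np.int64(57)), (273, np.int64(66)), (274, np.int64(71)), (275, np.int64(71)), (276, np.int64(70)), (277, np.int64(71)), (278, np.int64(72)), (279, np.int64(71)), (280, np.int64(66)), (281, np.int64(71)), (282, np.int64(87)), (283, np.int64(88)), (284, np.int64(84)), (285, np.int64(104)), (286, np.int64(141)), (287, np.int64(140)), (288, np.int64(120)), (289, np.int64(127)), (290, np.int64(137)), (291, np.int64(134)), (292, np.int64(132)), (293, np.int64(131))]
stop [66.49 -0.54 65.  ]
stopL [66.49 -4.04 65.  ]
stopR [66.48  2.95 65.  ]
stop end [62.54 -0.56 65.  ]
foot [51.93  1.2  38.5 ]
foot end [58.61  1.2  38.5 ]
```

View pics/w13c.png

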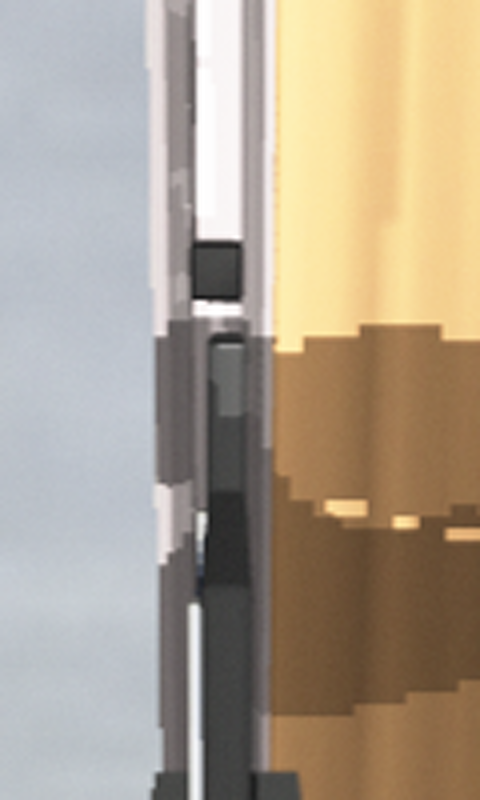

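Emit:
servo_tool(
  deltas=[
    [[0.12,-0.14,0],0],
    [[0.12,-0.14,0.2],0],
    [[0.12,-0.14,0.5],0],
    [[0.12,-0.14,0.8],0],
    [[0.12,-0.14,1.1],0],
    [[0.12,-0.14,1.4],0],
    [[0.12,-0.14,1.6],0],
    [[0.12,-0.14,1.6],0],
  ],
)

```text
time: 14.32
position: [502.0, 8.6, 106.5]
tool_rot: [-179.9, -0.0, 90.5]
ft_force: [-0.4, -0.4, -0.6]
opening: 3.6
```

```bash
python3 - <<'E'
from h import *
c,st=snap('wrist','w14');crop(c,(220,60,340,260),4,"pics/w14c.png");print(st['torque'])
E
```

```text
14.3167 [501.97   8.57 106.48] [-1.7993e+02 -2.0000e-02  9.0510e+01] [-0.4 -0.4 -0.6] 3.6
[-0.01119907  0.00441984 -0.01990174]
```

View pics/w14c.png

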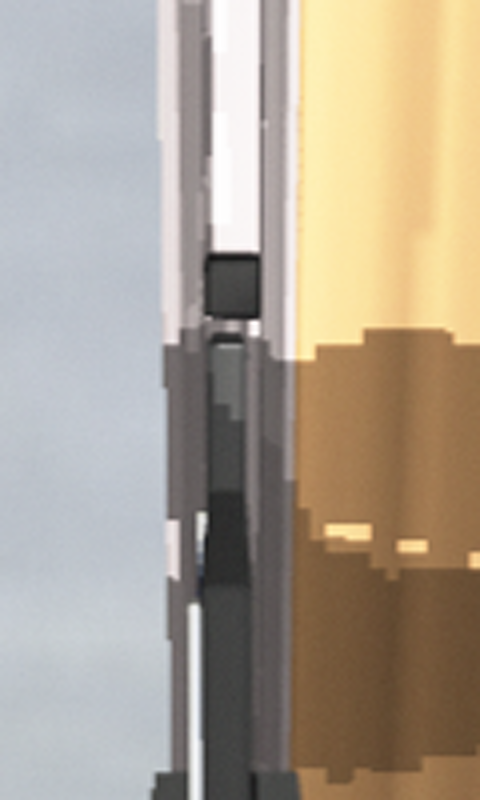

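Emit:
servo_tool(
  deltas=[
    [[0,0.06,0],0],
    [[0,0.06,0.1],0],
    [[0,0.06,0.2],0],
    [[0,0.06,0.3],0],
    [[0,0.06,0.4],0],
    [[0,0.06,0.4],0],
    [[0,0.06,0.4],0],
  ],
)

```text
time: 14.95
position: [503.4, 8.5, 103.7]
tool_rot: [180.0, 0.0, 90.5]
ft_force: [-0.2, 1.7, 4.5]
opening: 3.5
```

```bash
python3 - <<'E'
from h import *
c,st=snap('wrist','w15');crop(c,(220,60,340,260),4,"pics/w15c.png");print(st['torque'])
E
```

```text
14.95 [503.43   8.46 103.71] [1.7995e+02 1.0000e-02 9.0520e+01] [-0.2  1.7  4.5] 3.5
[ 0.07905077  0.22812398 -0.01703508]
```

View pics/w15c.png

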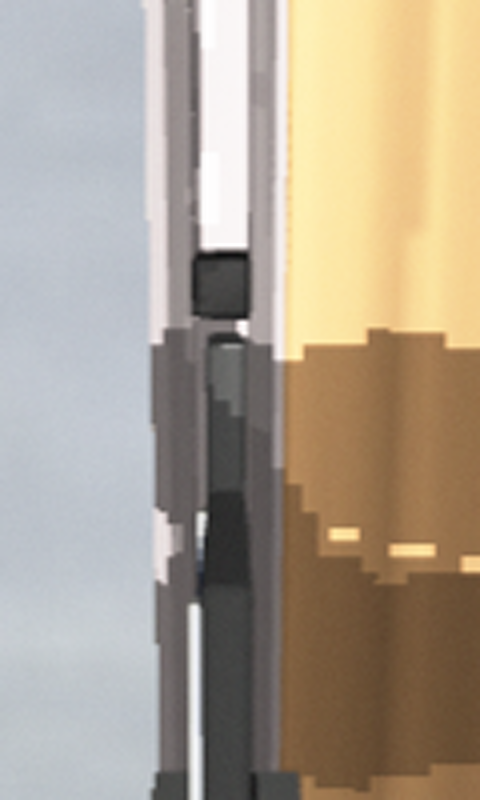

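Emit:
servo_tool(
  deltas=[
    [[0,-0.02,0.1],0],
    [[0,-0.02,0.2],0],
    [[0,-0.02,0.3],0],
    [[0,-0.02,0.4],0],
    [[0,-0.02,0.5],0],
    [[0,-0.02,0.5],0],
    [[0,-0.02,0.5],0],
  ],
)

```text
time: 15.58
position: [503.4, 8.4, 99.0]
tool_rot: [179.9, 0.0, 90.5]
ft_force: [-1.8, 1.2, 8.3]
opening: 3.7
```

Emit:
servo_tool(
  deltas=[
    [[0,0,0.05],0],
    [[0,0,0.1],0],
    [[0,0,0.15],0],
    [[0,0,0.15],0],
    [[0,0,0.15],0],
  ],
)

```text
time: 16.0
position: [503.6, 8.4, 98.5]
tool_rot: [179.9, 0.0, 90.5]
ft_force: [-4.5, 1.2, 14.8]
opening: 3.4
```

```bash
python3 - <<'E'
from h import *
c,st=snap('wrist','w16');crop(c,(220,60,340,260),4,"pics/w16c.png");print(st['torque'])
E
```

```text
16.0 [503.6    8.45  98.5 ] [1.7993e+02 1.0000e-02 9.0520e+01] [-4.5  1.2 14.8] 3.4
[ 0.22166279  0.93879061 -0.04180456]
```

View pics/w16c.png

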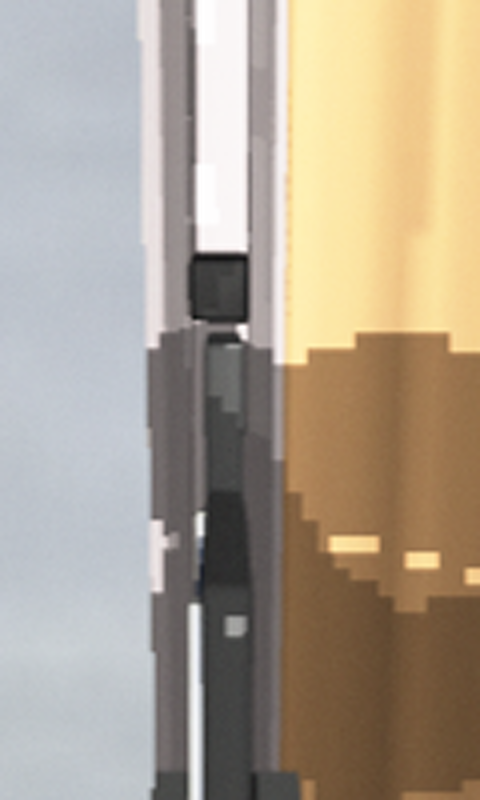

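Emit:
servo_tool(
  deltas=[
    [[0,-0.04,0.04],0],
    [[0,-0.04,0.08],0],
    [[0,-0.04,0.08],0],
    [[0,-0.04,0.08],0],
  ],
)

```text
time: 16.38
position: [503.7, 8.4, 98.5]
tool_rot: [179.9, 0.0, 90.5]
ft_force: [-5.9, 1.5, 20.2]
opening: 3.6
```

```bash
python3 - <<'E'
from h import *
c,st=snap('wrist','w17');print(st['torque'])
c2,_=snap('scene','s17');crop(c2,(220,160,350,270),6,'pics/s17c.png')
c3,_=snap('top','t17');crop(c3,(225,145,345,225),6,'pics/t17c.png')
C=cloud(c,st)
def blk(u,v): 
    q=C[v-1:v+2,u-1:u+2].reshape(-1,3);return np.nanmedian(q,0).round(1)
for u,v in ((275,150),(275,158),(275,170),(258,160),(283,180),(291,160),(275,220)):print(u,v,blk(u,v))
E
```

```text
16.3833 [503.65   8.42  98.49] [1.7988e+02 2.0000e-02 9.0530e+01] [-5.9  1.5 20.2] 3.6
[ 0.32273356  1.1826498  -0.05068356]
16.4333 [503.64   8.45  98.48] [1.7989e+02 2.0000e-02 9.0530e+01] [-5.6  1.8 20.2] 3.5
16.4833 [503.66   8.41  98.49] [1.7988e+02 2.0000e-02 9.0530e+01] [-6.   1.3 19.1] 3.7
275 150 [503.6  65.1  60.3]
275 158 [503.6  61.2  60.3]
275 170 [503.7  55.2  60.2]
258 160 [495.2  60.   59.5]
283 180 [507.9  48.9  55.2]
291 160 [511.5  60.2  60. ]
275 220 [503.8  44.1 105.5]
```

View pics/s17c.png

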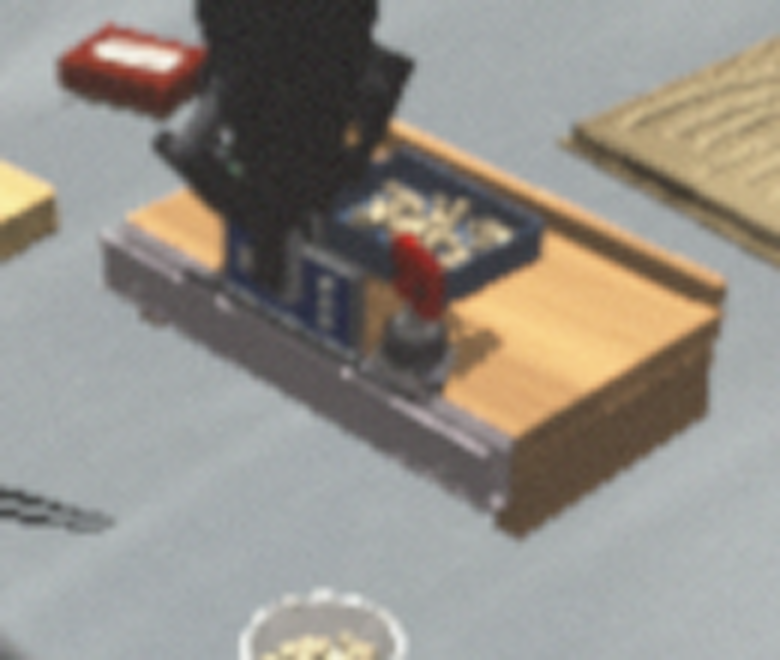

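View pics/t17c.png

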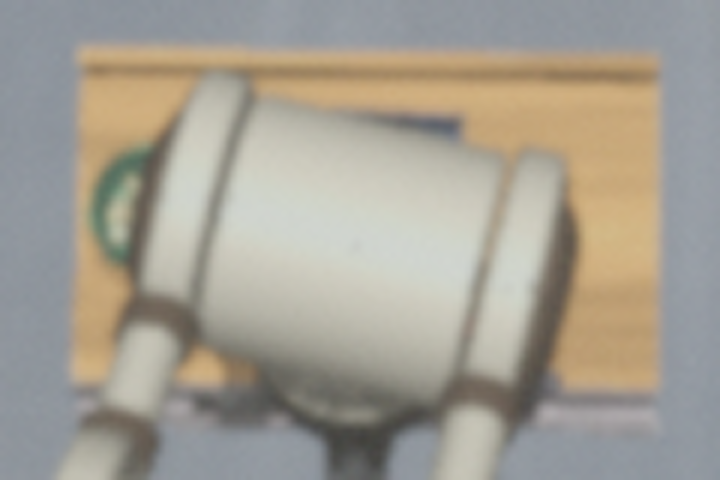

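View pics/w17.png

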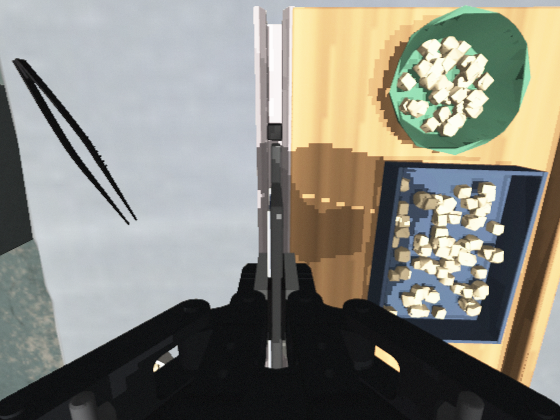

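Emit:
servo_tool(
  deltas=[
    [[0,-0.05,0.03],0],
    [[0,-0.08,0.03],0],
    [[0,-0.08,0.03],0],
    [[0,-0.08,0.03],0],
    [[0,-0.08,0.03],0],
  ],
)

```text
time: 16.95
position: [503.5, 8.4, 98.5]
tool_rot: [179.8, 0.0, 90.5]
ft_force: [-4.1, 1.7, 19.3]
opening: 3.4
```

```bash
python3 - <<'E'
from h import *
c,st=snap('wrist','w18');print(st['torque'])
C=cloud(c,st)
k=np.zeros(C.shape[:2],bool);k[140:190,272:279]=1;k&=abs(C[...,2]-60)<2
P=C[k];print(len(P),np.polyfit(P[:,1]-57,P[:,2],1),P.mean(0))
k=np.zeros(C.shape[:2],bool);k[200:262,272:280]=1;k&=abs(C[...,2]-105)<4
Q=C[k];print(len(Q),np.polyfit(Q[:,1]-40,Q[:,2],1),Q.mean(0),Q.min(0),Q.max(0))
for a,b in ((284,290),(256,261)):
    k=np.zeros(C.shape[:2],bool);k[20:160,a:b]=1;k&=abs(C[...,2]-60)<3
    R=C[k];print("rail/deck",len(R),np.polyfit(R[:,1]-57,R[:,2],1),R.mean(0),np.median(R[:,2]))
k=np.zeros(C.shape[:2],bool);k[20:140,300:340]=1;k&=abs(C[...,2]-60)<3;R=C[k];print("deck",np.polyfit(R[:,1]-57,R[:,2],1),np.polyfit(R[:,0]-503,R[:,2],1))
s,_=pickle.load(open("s17.pkl","rb"))
for n,p in (("shR",[503.6,-45,60]),("plateR",[503.6,-36,60]),("plateRtop",[503.6,-35,105]),("tongue end",[530,-72,65]),("hub",[525,-46,74])):print(n,((proj(s,p)[0]-[220,160])*6).round())
E
```

```text
16.95 [503.47   8.4   98.49] [1.7979e+02 2.0000e-02 9.0520e+01] [-4.1  1.7 19.3] 3.4
[0.33608609 0.92504339 0.00545555]
261 [-2.21776765e-02  6.01680110e+01] [503.54019836  58.46180889  60.13559148]
465 [-2.38366951e-02  1.05014040e+02] [503.81034734  38.84600173 105.04154749] [502.41324726  26.94252046 101.21564294] [505.26104416  49.62455111 106.93986957]
rail/deck 543 [-9.27679695e-03  5.90817178e+01] [509.1593295   91.34439533  58.76311184] 58.68282239415297
rail/deck 650 [3.48399842e-03 5.96548961e+01] [495.47477922  93.47571479  59.78197742] 59.77778119388094
deck [-5.72636870e-04  6.02584183e+01] [-3.59266828e-03  6.03102799e+01]
shR [379. 373.]
plateR [363. 364.]
plateRtop [362. 271.]
tongue end [471. 365.]
hub [417. 326.]
```

```bash
python3 - <<'E'
from h import *
for t in ("w8","w10","w11","w13","w14","w15","w16","w17","w18"):
    c,st=pickle.load(open(t+".pkl","rb"));C=cloud(c,st)
    top=st["position"][2]+6.5
    # plate top
    c0=(278,288) if t=="w8" else (272,281)
    k=np.zeros(C.shape[:2],bool);k[150:264,c0[0]:c0[1]]=1;k&=abs(C[...,2]-(76 if t=="w8" else top))<4
    Q=C[k]
    o=[t,len(Q)]
    if len(Q)>50: o+=[np.polyfit(Q[:,1]-Q[:,1].mean(),Q[:,2],1).round(4),Q[:,1].min().round(),Q[:,1].max().round(),"std",np.std(Q[:,2]-np.polyval(np.polyfit(Q[:,1],Q[:,2],1),Q[:,1])).round(2)]
    k=np.zeros(C.shape[:2],bool);k[140:190,272:281]=1;k&=abs(C[...,2]-(top-45))<3
    Q=C[k]
    if len(Q)>50: o+=["foot",len(Q),np.polyfit(Q[:,1]-Q[:,1].mean(),Q[:,2],1).round(4)]
    print(*o)
# yellow in w8
c,st=pickle.load(open("w8.pkl","rb"));C=cloud(c,st);k=np.zeros(C.shape[:2],bool);k[150:264,355:370]=1;k&=abs(C[...,2]-76)<3;Q=C[k];print("yel",np.polyfit(Q[:,1]-Q[:,1].mean(),Q[:,2],1))
E
```

```text
w8 835 [-2.90000e-03  7.58685e+01] 236.0 320.0 std 0.79
w10 542 [-2.51000e-02  7.60647e+01] 297.0 320.0 std 0.7 foot 341 [-1.99000e-02  3.11003e+01]
w11 540 [-1.580000e-02  1.756993e+02] 27.0 51.0 std 0.68 foot 343 [-2.430000e-02  1.306987e+02]
w13 543 [-1.780000e-02  1.302472e+02] 25.0 49.0 std 0.75 foot 345 [-1.99000e-02  8.52521e+01]
w14 540 [-1.810000e-02  1.130333e+02] 26.0 50.0 std 0.73 foot 344 [-8.50000e-03  6.80866e+01]
w15 542 [-2.170000e-02  1.103129e+02] 26.0 50.0 std 0.74 foot 344 [-1.42000e-02  6.53612e+01]
w16 545 [-2.57000e-02  1.05045e+02] 26.0 50.0 std 0.76 foot 346 [-2.6100e-02  6.0191e+01]
w17 544 [-2.410000e-02  1.050629e+02] 26.0 50.0 std 0.77 foot 344 [-2.34000e-02  6.00961e+01]
w18 542 [-2.050000e-02  1.050341e+02] 26.0 50.0 std 0.76 foot 346 [-3.70000e-02  6.01562e+01]
yel [-4.94294215e-04  7.57898759e+01]
```

```bash
python3 - <<'E'
from h import *
s,_=pickle.load(open("s17.pkl","rb"));d=pickle.load(open("d0.pkl","rb"))
for n,p in (("tip1.2",[516.4,-69,66]),("hub",[525.2,-46.2,74]),("tip0.1",[500.5,-48.6,66])):print(n,((proj(s,p)[0]-[265,195])*12).round())
a=s["pixels"][195:245,265:315,::-1];b=d["scene"]["pixels"][195-20:245,265:315,::-1]
print(s["extrinsics"]-d["scene"]["extrinsics"])
cv2.imwrite("pics/s17d.png",cv2.resize(a,None,fx=12,fy=12,interpolation=cv2.INTER_CUBIC))
E
```

```text
tip1.2 [345. 325.]
hub [296. 232.]
tip0.1 [219. 315.]
[[0. 0. 0. 0.]
 [0. 0. 0. 0.]
 [0. 0. 0. 0.]
 [0. 0. 0. 0.]]
```

View pics/s17d.png

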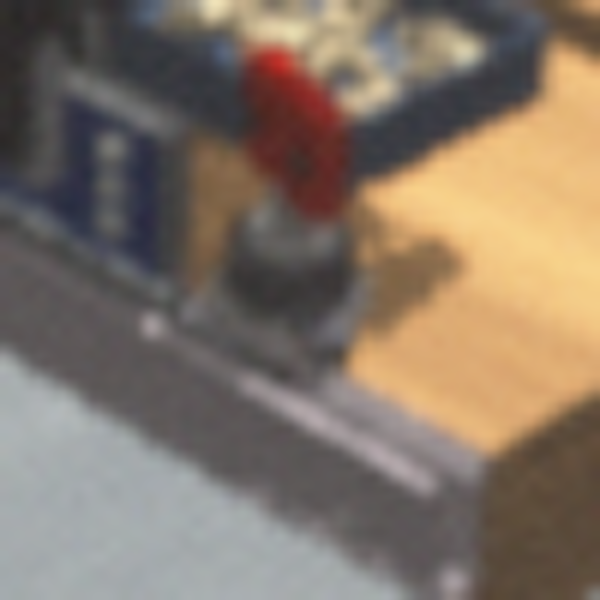

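```bash
python3 - <<'E'
from bench import env
s=env.state();print(s["time"],s["position"],s["ft_force"]);print(env.sign_off())
s=env.state();print(s["time"],s["position"],s["ft_force"])
E
```

```text
17.0 [503.44896939   8.43722793  98.48007811] [-4.45244878  1.77552287 18.75363346]
the job is handed in; nothing more can be done
None
the job is handed in; nothing more can be done
```

I turned the button about 1.2 rad anticlockwise with the red key and left the key standing in it. I then put the blue holder card to the front behind the rail's lip and pressed it home. I handed the job in at 17.0 s, with the gripper still holding the holder down. I didn't touch the yellow holder or the beads.

**Holder height:** the tool stopped at 98.5 mm, the height I had predicted for home from the grasp. The push rose from 8 N (spring alone) to 19–20 N with no further downward movement. The left shoulder read z = 60.2 mm, against 59.7 mm for the lip and 60.3 mm for the deck.

**Tongue:** in the scene view it lies to the right, behind the channel. It is partly hidden by the key, so I inferred that it is past 1.05 rad from the key's final angle and that view, not from a direct measurement.

**What I could not confirm:**
- **Right shoulder:** the wrist camera could not see it. The wrist depth showed about 1.3° of tilt along the holder, but the reading was the same while it stood flat in the stand, so I took it as camera bias. In the scene view the right shoulder does not stand up above the rail.
- **Side force:** about 4 N remained, probably the foot resting against the rear wall of the channel. Moving the tool slightly reduced it but did not remove it.

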